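# Reset the covered service counter

### The job

The drum has been changed, so reset the sander's service counter: lift the loose lid off the tilted round counter head by its knob and set it gently down flat on the bench, knob up. Then take the stylus from its wooden stand, push the recessed reset button at the bottom of the hole fully in with its tip, and put the stylus gently back upright in its stand. Leave the lid off, and do not disturb the cork block, the timber offcut or the spare drum.

Things in the scene. Friction and masses are not known exactly. Their poses are not given: they have to be found in the camera images.
- housing: the service counter, fixed: dark steel foot plate 130 x 142 x 10 mm with two upright cheeks at y = -65 and +65 mm that reach z = 79 mm and carry a round grey head. Origin: centre of the foot's underside; its front, to which the head leans, faces -x.
- head: round grey pot fixed in the housing, 116 mm outside, wall 4.5 mm, tipped 35 degrees towards the housing's front. Origin: centre of its underside; z is the pot's axis, out of its open mouth; rim at z = 60 mm. Inside, a square grey panel (71 mm) has its face at z = 38 mm, with a small dark display and, in the centre, the reset button's hole.
- hole_mouth (a point): centre of the mouth of the reset button's hole, in the panel's face, 22 mm below the rim of the head; the hole is round, 14 mm in diameter; z axis along the hole, pointing out.
- button_top (a point): centre of the top of the white reset button (11 mm in diameter), 19 mm below the hole's mouth when not pressed; moves with the button.
- reset_button (a joint): travel of the reset button in m: 0 = out, 0.005 = fully pressed; the spring resists with 2.5 N at first and 5 N when fully in, and returns it.
- lid: loose aluminium lid, about 120 g: spigot 99 mm in diameter, 8 mm deep, inside the head's rim; flange 118 mm in diameter, 5 mm thick, resting on the rim; round black knob in the middle. Origin: centre of the spigot's underside; z axis up through the knob. Starts on the head. Laid flat it stands on the spigot, its origin at bench height (z = 0).
- knob (a point): grip point on the axis of the lid's knob, 36 mm above the lid's origin and 23 mm above the flange's top face; the knob is a cylinder 24 mm in diameter whose top is 11 mm above this point.
- stand: wooden stand of the stylus, fixed, 60 x 60 mm, 88 mm high, on a foot 84 x 84 x 6 mm, with an upright through hole 14 mm in diameter in its centre. Origin: centre of its underside.
- stylus: stylus, 134 mm long, 50 g, upright in the stand: steel shank 6 mm in diameter, 80 mm long; collar 24 mm in diameter, 4 mm thick, resting on the stand's top; black round handle 14 mm in diameter, 50 mm long. Origin: the shank's tip; z axis towards the handle's end (at 134 mm). In the stand its tip is 8 mm above the bench.
- stylus_tip (a point): tip of the stylus's shank (the stylus's origin).
- stylus_grip (a point): grip point on the axis of the stylus's handle, 111 mm from the tip and 23 mm below the handle's end.
- cork_block: bystander: brown sanding block 64 x 110 x 36 mm, loose; origin: centre of its underside.
- offcut: bystander: small pale timber offcut 22 x 45 x 22 mm, loose; origin: centre of its underside.
- spare_drum: bystander: upright spare sanding drum 38 mm in diameter, 82 mm high, loose; origin: centre of its underside.

How it is judged (in metres and radians):
On the way, in this order (a step that is already met when the one before it is completed fails the run):
1. the lid lies flat on the bench, knob up, released and at rest (height (world z) of lid between -0.006 and 0.006 m and angle between lid's own z axis and vertical below 0.09 rad and linear speed of lid below 0.03 m/s and contact force between the fingers and lid below 0.1 N), for 0.2 s.
2. the reset button is pressed fully in by the stylus's tip (value of joint reset_button above 0.0042 m and distance between stylus_tip and button_top below 0.009 m), for 0.1 s.
At the end, for the whole second after the job is handed in: Lid flat on the bench, knob up (origin within 6 mm of bench height, tilt under 0.09 rad), at rest; stylus in the stand, at rest (tip under 14 mm above the stand's underside, within 9 mm of its centre, tilt under 0.12 rad); button out again (under 1 mm) (height (world z) of lid between -0.006 and 0.006 m and angle between lid's own z axis and vertical below 0.09 rad and linear speed of each of lid, stylus below 0.03 m/s and horizontal distance between stylus_tip and stand below 0.009 m and z of stylus_tip in the frame of stand below 0.014 m and angle between stylus's own z axis and vertical below 0.12 rad and value of joint reset_button below 0.001 m); the robot touches nothing.
It fails at once if the lid is dropped or thrown (faster than 0.6 m/s while not in the fingers: a fall of about 18 mm) (linear speed of lid above 0.6 m/s and contact force between the fingers and lid below 0.05 N).
It fails at once if the stylus is dropped or thrown (faster than 0.6 m/s while not in the fingers) (linear speed of stylus above 0.6 m/s and contact force between the fingers and stylus below 0.05 N).
It fails at once if a bystander (cork block, timber offcut or spare drum) is moved more than 20 mm (distance of any of cork_block, offcut, spare_drum from where it was at the start of the episode above 0.02 m).
It also fails if it takes over 72 s, if anything falls off the work surface, if the arm or the gripper's body presses on something with over 40 N, if the wrist force passes 120 N, or if a joint passes its speed limit or range.

### The arm

A 7-joint arm with a two-finger parallel gripper is mounted at the origin on a cart in front of the work surface, level with it; the furniture and walls round the work are solid. World frame = base frame: x ahead of the robot, y to its left, z up, the work surface at z = 0. Lengths are in mm, angles in rad, forces in N, time in s.
With the tool pointing down it reaches from about 400 to 875 mm from the base axis. Payload 4.4 kg.
Tool frame: the origin (TCP) lies between the finger pads; the fingertips stand 17 mm ahead of it and the grasp point (between the pads) lies 2 mm behind it; z points along the fingers, y is the line along which they close (so a half turn about z gives the same grasp; the last joint's range is limited). The gripper opens to 85 mm and grips with 20 to 120 N. Pads are 22 mm wide; open, the fingers measure 114 mm over their backs; the gripper's body (76 mm by 85 mm) begins 54 mm behind the grasp point. The pads swing forward as they close: fully open they stand 13 mm farther back than shut.
Start: joints at [1.157, 0.628, 0.038, 1.517, -0.027, 0.996, -0.02], TCP at [221.567, -611.086, 248.313] pointing down, gripper open.
Joint ranges: [-3.06, 3.06], [-0.37, 2.12], [-1.25, 1.32], [0.18, 2.47], [-1.1, 4.24], [0.23, 1.98], [-2.94, 2.94]. Speed limits (rad/s): [2.57, 2.57, 3.14, 3.14, 3.14, 3.14, 3.14].

### API

Orientations are given as [roll, pitch, yaw] about the fixed x, y, z axes, in that order (R = Rz(yaw) Ry(pitch) Rx(roll)).
In Python, from cell import sensors, get_image, ctrl gives the robot as it stands.
- The arm moves only by the tool send_rows, never from a script. Its argument "series" is a list of rows, each a list of 3 entries, a list of its own where there are three numbers: the finger opening in mm, from 0 to 85.4, then the shift along the world's x, y, z in units of 60 mm (1.0 is 60 mm), then the turn, a rotation vector about the world's x, y, z in units of 5 degrees (1.0 is 5 degrees). A call has 1 to 8 rows; each row shifts and turns the commanded pose from where the row before left it; what a row does not reach is not made up. A row lasts 1/8 s, in which the tool goes at most 62.5 mm and 10.7 degrees, less where a joint would pass 70% of its speed; a pose out of reach is approached as far as the arm can. A call is refused whole if a number of a shift passes 1 or a number of a turn 1, either way. A call with a gripper value outside its range is refused whole. The fingers move at their own pace and stop on an object; the grip force is fixed at half the most. Time passes only in rows, so rows that do not move let the fingers close. It gives the time, the measured TCP pose, the force, the opening and the grip force at its end, in the units of the state.
- sensors.read_state(): the state, without advancing time (a new reading comes with each control period).
- get_image(name): name is "side" or "top" or "wrist"; returns a dict with "img" (480x640x3 uint8, red, green, blue), "depth" (480x640 float32, mm along the optical axis (not along the pixel's ray), 0 where there is no reading), "vfov" (degrees; the focal length in pixels is half the picture's height over the tangent of half this angle, whatever the lens; pixels are square), "cx", "cy" (the principal point, pixels), "k1" (the pictures are not rectified: a ray, as slopes to the right and down, at radius r is drawn at 1 + k1 r^2 times it, then the intrinsics apply), "world_to_cam" (4x4, takes a point from world to camera coordinates). Camera axes: x right, y down, z forward; pixel columns grow to the right and rows downward; lengths in mm; the calibration is good to about 2 mm. A picture is of the moment at which its call begins.
- ctrl.finish_job(): hands the job in; it is judged then, once.
The state is a dict: "clock": time; "qpos": joint angles; "qd": joint speeds; "tau": joint torques, N m; "eef_pos": TCP position; "tool_rot": TCP orientation; "force": force on the tool from outside, world axes, zero at the start; "torque": the same for the moment, N m; "width": finger opening in mm; "gripper_force": force on a finger pad.
Only numpy, scipy, OpenCV 4.12 (cv2) and the standard library are available. Lean on these libraries where they do the work, as an engineer would, in place of code of your own. Each camera call takes 0.05 s, during which the arm holds its last target. There are 200 camera calls.

## Working session

There is one attempt and no reset: what is moved stays moved. The work goes in short steps, Python scripts to look and compute and a tool call to move; the robot and the scene stay as the last step left them, time stands still between calls to the robot, and variables do not carry over. Pictures are saved under pics/ and viewed, at most 10 in all, crops included, and the job is handed in when it is done.

Besides the shell and the picture viewer there is one more tool, called after "Emit:" in YAML: its name, and indented under it one key for each argument. send_rows: Moves the arm, as the interface text tells. Its arguments: {"type":"object","properties":{"series":{"type":"array"}},"required":["series"]}

```bash
mkdir -p pics; cat > h.py <<'E'
import numpy as np, cv2
from cell import sensors, get_image, ctrl
from scipy.spatial.transform import Rotation as R
def K(d):
    f=d["img"].shape[0]/2/np.tan(np.radians(d["vfov"])/2); return f
def ray(d,u,v):
    f=K(d); x=(u-d["cx"])/f; y=(v-d["cy"])/f; a,b=x,y
    for _ in range(30):
        s=1+d["k1"]*(a*a+b*b); a,b=x/s,y/s
    T=np.linalg.inv(np.array(d["world_to_cam"])); 
    return T[:3,3], T[:3,:3]@np.array([a,b,1.0])
def onplane(d,u,v,z):
    o,r=ray(d,u,v); return o+r*(z-o[2])/r[2]
def bydepth(d,u,v):
    o,r=ray(d,u,v); return o+r*d["depth"][int(round(v)),int(round(u))]
def cloud(d):
    vv,uu=np.mgrid[0:480,0:640]; f=K(d); x=(uu-d["cx"])/f;y=(vv-d["cy"])/f;a,b=x.copy(),y.copy()
    for _ in range(30):
        s=1+d["k1"]*(a*a+b*b); a,b=x/s,y/s
    T=np.linalg.inv(np.array(d["world_to_cam"])); z=d["depth"]
    return np.stack([a*z,b*z,z],-1)@T[:3,:3].T+T[:3,3]
def tri(d1,p1,d2,p2):
    o1,r1=ray(d1,*p1);o2,r2=ray(d2,*p2)
    s=np.linalg.lstsq(np.c_[r1,-r2],o2-o1,rcond=None)[0]
    a,b=o1+r1*s[0],o2+r2*s[1]; return (a+b)/2,np.linalg.norm(a-b)
def save(d,n): cv2.imwrite("pics/"+n,d["img"][:,:,::-1])
E
python3 - <<'E'
from h import *
import pickle
for n in("top","side"):
    d=get_image(n); save(d,n+"0.png"); pickle.dump(d,open(n+"0.pkl","wb")); print(n,d["vfov"],d["k1"],np.linalg.inv(d["world_to_cam"])[:3].round(2).tolist())
print(sensors.read_state())
E
```

```text
top 50.04241749519688 -0.11484336216782959 [[0.02, -0.99, 0.13, 417.1], [-1.0, -0.02, 0.01, -3.51], [-0.01, -0.13, -0.99, 1234.23]]
side 44.25637816545989 -0.09052438042716279 [[-1.0, 0.01, 0.01, 576.98], [-0.01, 0.36, -0.93, 1172.41], [-0.01, -0.93, -0.36, 567.94]]
{'clock': 0.1, 'qpos': array([ 1.157201  ,  0.62925786,  0.03843933,  1.51827691, -0.02699999,
        0.99630013, -0.01995786]), 'qd': array([ 0.0009222 , -0.0028359 ,  0.00180489, -0.00198811,  0.00139289,
       -0.00132492, -0.00048204]), 'tau': array([ 4.25656573e-03, -5.64531648e+01,  1.23048875e+00, -1.93972671e+01,
        1.11007490e-02,  5.48539989e-03,  4.88916342e-06]), 'eef_pos': array([ 221.3856912 , -610.56617457,  247.47533599]), 'tool_rot': array([-3.13986821e+00,  1.46163536e-05,  3.47841677e-01]), 'force': array([-0.26117517, -0.36623047,  0.31449217]), 'torque': array([0.01863137, 0.03564356, 0.0135754 ]), 'gripper_force': 0.0, 'width': 85.56979000018963}
```

View pics/top0.png

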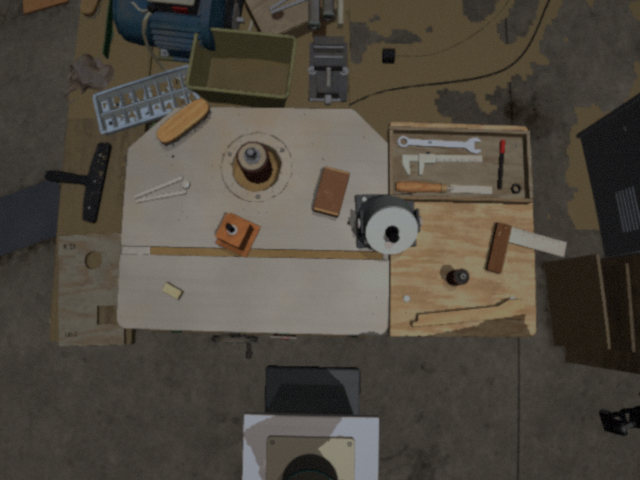

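View pics/side0.png

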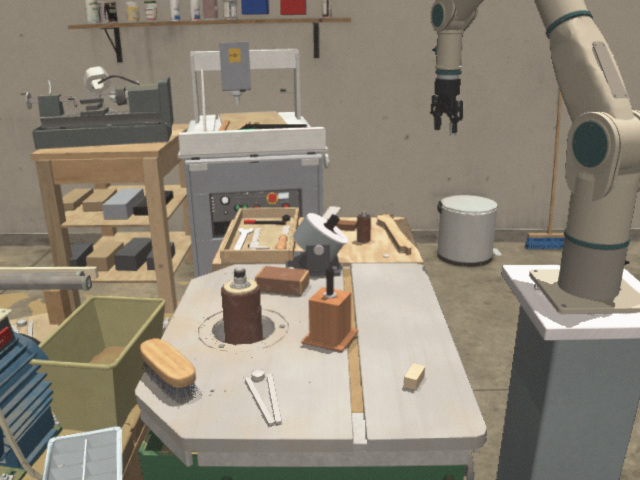

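The top view shows the housing and lid at about (390,228) with the knob at (393,233). The stand with the stylus is at (233,230), the cork block at (331,190), the offcut at (172,290) and the drum at (457,277). In the side view the stylus top is near (330,268), and the knob is at (332,215).

```bash
python3 - <<'E'
from h import *
import pickle
for n in("top","side"):
    d=pickle.load(open(n+"0.pkl","rb")); P=cloud(d); img=d["img"].astype(int)
    x,y,z=P[...,0],P[...,1],P[...,2]
    reg={"lid":(abs(x-590)<130)&(abs(y+170)<110)&(z>20)&(z<260),"stand":(abs(x-580)<100)&(abs(y-205)<90)&(z>15)&(z<260)}
    print(n)
    for (u,v) in ([(331,190),(172,290),(457,277),(450,240),(300,290),(406,298),(430,220)] if n=="top" else [(363,228),(415,375),(285,278)]): print((u,v),P[v,u].round(0),img[v,u])
    m=reg["lid"]; print("lid reg",m.sum(),P[m].max(0).round(),P[m].min(0).round())
    # white flange: bright pixels
    w=m&(img.min(-1)>(120)); pts=P[w]
    print("white",w.sum())
    for _ in range(6):
        c=pts.mean(0); U,S,V=np.linalg.svd(pts-c,full_matrices=False); nn=V[2]*np.sign(V[2][2]); e=(pts-c)@nn; pts=pts[abs(e)<4]
    print("plane",c.round(1),nn.round(3),len(pts),"tilt",np.degrees(np.arccos(nn[2])).round(1),"yaw",np.degrees(np.arctan2(nn[1],nn[0])).round(1), e.std().round(2))
    # circle fit in plane
    ww=(w&(abs((P-c)@nn)<4)).astype(np.uint8)
    k=m&(((P-c)@nn)>8)&(np.linalg.norm(P-c,axis=-1)<60); q=P[k]; h=(q-c)@nn
    print("knob",k.sum(),h.max().round(1),q[h>h.max()-5].mean(0).round(1))
    s=m=reg["stand"]; zz=z[s]; print("stand",s.sum(),"zmax",zz.max().round(1))
    for a,b in((60,85),(84,94),(94,110),(110,150)):
        t=s&(z>a)&(z<b); print(a,b,t.sum(),P[t].mean(0).round(1),P[t].min(0).round(1),P[t].max(0).round(1))
E
```

```text
top
(331, 190) [682. -37.  39.] [96 67 50]
(172, 290) [437. 335.  22.] [138 132 102]
(457, 277) [ 479. -326.   73.] [43 42 38]
(450, 240) [ 573. -329.    3.] [139 125  96]
(300, 290) [445.  32.   1.] [133 129 121]
(406, 298) [ 431. -221.    4.] [140 145 144]
(430, 220) [ 621. -281.    0.] [137 112  86]
lid reg 3604 [720. -60. 133.] [ 531. -280.   20.]
white 1607
plane [ 580.6 -171.9   98.9] [-0.573 -0.028  0.819] 1520 tilt 35.0 yaw -177.2 1.68
knob 139 39.1 [ 558.3 -172.8  126.5]
stand 866 zmax 148.1
60 85 68 [565.3 165.9  74.7] [535.9 147.3  60.1] [605.2 209.7  85. ]
84 94 620 [574.3 186.   89.4] [536.1 147.8  84. ] [613.1 224.3  94. ]
94 110 34 [573.6 184.   96.8] [551.2 168.1  94.1] [603.  216.6 109.8]
110 150 51 [573.7 185.3 136.9] [568.1 180.  111.6] [580.2 193.  148.1]
side
(363, 228) [ 483. -316.   39.] [89 65 53]
(415, 375) [436. 351.  19.] [247 230 191]
(285, 278) [671.  -1.  36.] [174 129 100]
lid reg 2277 [720. -60. 126.] [ 530. -279.   20.]
white 946
plane [ 605.9 -148.1   87.1] [ 0.129 -0.322  0.938] 101 tilt 20.3 yaw -68.1 2.23
knob 460 49.0 [ 620.6 -184.3  121.8]
stand 2040 zmax 139.4
60 85 530 [573.8 210.9  72.8] [534.3 148.1  60. ] [612.8 231.8  85. ]
84 94 481 [574.  195.8  87.3] [534.4 148.1  84. ] [612.4 229.6  93.5]
94 110 55 [573.9 194.4 102.2] [568.3 189.4  94. ] [579.4 198.8 110. ]
110 150 115 [573.7 194.5 126.7] [568.2 186.  110. ] [579.3 202.  139.4]
```

```bash
cat >> h.py <<'E'
def head_rot(n):  # tool z along -n, tool y near world -y
    z=-np.array(n)/np.linalg.norm(n); y=np.array([0,-1,0]); y=y-z*(y@z); y/=np.linalg.norm(y)
    return R.from_matrix(np.c_[np.cross(y,z),y,z])
def goto(p,Rt):
    s=sensors.read_state(); Rc=R.from_euler("xyz",s["tool_rot"])
    d=(np.array(p)-s["eef_pos"])/60; r=(Rt*Rc.inv()).as_rotvec(degrees=True)/5
    print("t",round(s["clock"],2),"pos",s["eef_pos"].round(1),"shift",d.round(3),"turn",r.round(3),"rows>=",round(max(np.linalg.norm(d)*60/60,abs(r).max()),1))
E
python3 - <<'E'
from h import *
n=np.array([-.573,-.028,.819]); goto(np.array([564.6,-172.7,117.5])+130*n,head_rot(n))
E
```

```text
t 0.1 pos [ 221.4 -610.6  247.5] shift [ 4.479  7.237 -0.392] turn [ 1.505 -6.871 -3.769] rows>= 8.5
```

Emit:
send_rows:
  series:
    - [85,[0.4,0.65,0],[0.15,-0.69,-0.38]]
    - [85,[0.4,0.65,0],[0.15,-0.69,-0.38]]
    - [85,[0.4,0.65,0],[0.15,-0.69,-0.38]]
    - [85,[0.4,0.65,0],[0.15,-0.69,-0.38]]
    - [85,[0.4,0.65,0],[0.15,-0.69,-0.38]]
    - [85,[0.4,0.65,0],[0.15,-0.69,-0.38]]
    - [85,[0.4,0.65,0],[0.15,-0.69,-0.38]]
    - [85,[0.4,0.65,0],[0.15,-0.69,-0.38]]

```text
clock: 1.1
eef_pos: [414.0, -297.8, 248.4]
tool_rot: [-3.141, -0.493, 0.076]
force: [0.6, 0.6, -0.9]
width: 85.1
gripper_force: 0.0
```

```bash
python3 - <<'E'
from h import *
n=np.array([-.573,-.028,.819]); goto(np.array([564.6,-172.7,117.5])+130*n,head_rot(n))
E
```

```text
t 1.1 pos [ 414.  -297.8  248.4] shift [ 1.268  2.025 -0.407] turn [ 0.317 -1.338 -0.703] rows>= 2.4
```

Emit:
send_rows:
  series:
    - [85,[0.42,0.68,-0.13],[0.1,-0.45,-0.23]]
    - [85,[0.42,0.68,-0.13],[0.1,-0.45,-0.23]]
    - [85,[0.42,0.67,-0.13],[0.1,-0.44,-0.23]]
    - [85,[0,0,0],[0,0,0]]
    - [85,[0,0,0],[0,0,0]]

```text
clock: 1.72
eef_pos: [492.4, -197.2, 262.0]
tool_rot: [-3.086, -0.559, 0.009]
force: [0.1, 0.3, -0.2]
width: 84.9
gripper_force: 0.0
```

```bash
python3 - <<'E'
from h import *
import pickle
d=get_image("wrist"); save(d,"w1.png"); pickle.dump(d,open("w1.pkl","wb"))
P=cloud(d); img=d["img"].astype(int)
print(sensors.read_state()["eef_pos"],sensors.read_state()["tool_rot"],d["vfov"],np.linalg.inv(d["world_to_cam"])[:3].round(2).tolist())
n=np.array([-.573,-.028,.819]); k=np.array([564.6,-172.7,117.5])
near=np.linalg.norm(P-k,axis=-1)<75
h=(P-k)@n
for a in range(-45,25,4):
    t=near&(h>a)&(h<a+4); print(a,t.sum(),P[t].mean(0).round(1) if t.sum() else '',img[t].mean(0).round() if t.sum() else '')
E
```

```text
[ 492.00469243 -197.79195703  261.85466107] [-3.08586451 -0.55848597  0.00698427] 66.73935684262938 [[0.04, -0.97, 0.25, 492.59], [-1.0, -0.02, 0.05, -205.72], [-0.05, -0.25, -0.97, 409.05]]
-45 64 [ 632.3 -182.1  111.9] [67. 67. 63.]
-41 68 [ 628.6 -185.1  114.3] [67. 67. 63.]
-37 73 [ 628.1 -185.1  118.8] [72. 71. 68.]
-33 310 [ 623.9 -174.8  120.7] [95. 95. 91.]
-29 10658 [ 581.1 -174.    97.1] [145. 145. 141.]
-25 1130 [ 581.6 -175.9   99.6] [122. 122. 118.]
-21 41 [ 581.5 -175.7  105.8] [46. 45. 44.]
-17 39 [ 579.  -176.   109.1] [46. 45. 43.]
-13 44 [ 577.1 -176.1  112.5] [46. 45. 44.]
-9 41 [ 574.2 -175.8  115.7] [46. 45. 44.]
-5 41 [ 572.4 -176.   119.2] [46. 45. 44.]
-1 51 [ 569.7 -176.7  122.2] [45. 45. 43.]
3 123 [ 563.4 -175.7  123.8] [51. 49. 48.]
7 497 [ 558.7 -174.6  123.1] [48. 47. 45.]
11 0  
15 0  
19 0  
23 0
```

View pics/w1.png

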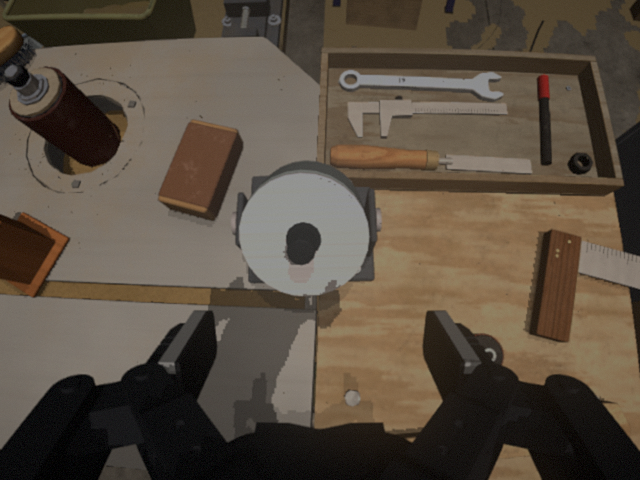

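The wrist view shows the lid as a white disc centred at about (305,232), with the knob at (302,242). The fingers are clear of it. The last move didn't reach the commanded pose, so I'll check the joints.

```bash
python3 - <<'E'
from h import *
import pickle
s=sensors.read_state(); print(s["qpos"].round(2),s["eef_pos"].round(1),s["qd"].round(3))
w=pickle.load(open("w1.pkl","rb")); t=pickle.load(open("top0.pkl","rb"))
n=np.array([-.573,-.028,.819])
def ell(d,box):
    u0,v0,u1,v1=box; g=d["img"][v0:v1,u0:u1].min(-1)
    _,m=cv2.threshold(g,0,255,cv2.THRESH_OTSU)
    cs,_=cv2.findContours(m,cv2.RETR_EXTERNAL,cv2.CHAIN_APPROX_NONE); c=max(cs,key=cv2.contourArea); e=cv2.fitEllipse(cv2.convexHull(c))
    return (e[0][0]+u0,e[0][1]+v0),e[1]
ew=ell(w,(225,160,390,305)); et=ell(t,(350,195,430,262)); print(ew,et)
p,g=tri(w,ew[0],t,et[0]); print("flange centre",p,g)
def dark(d,c,r):
    g=d["img"].max(-1); m=np.zeros(g.shape,np.uint8); cv2.circle(m,(int(c[0]),int(c[1])),r,255,-1); 
    m=((m>0)&(g<75)).astype(np.uint8); k,l,st,ce=cv2.connectedComponentsWithStats(m); i=1+np.argmax(st[1:,4]); return l==i,ce[i],st[i]
for d,c,r in((w,ew[0],40),(t,et[0],14)):
    m,ce,st=dark(d,c,r); print("dark",ce,st)
    P=cloud(d)[m]; h=(P-p)@n; q=P[h>np.percentile(h,97)-5]; print("knob top face",q.mean(0).round(1),len(q),h.max().round(1))
E
```

```text
[ 0.78  0.34 -0.32  2.24 -1.1   0.23 -0.01] [ 492.  -197.8  261.9] [ 0.019  0.003  0.     0.001 -0.     0.003 -0.004]
((283.72850799560547, 229.03187561035156), (141.17958068847656, 170.6410369873047)) ((388.3039093017578, 237.0240135192871), (54.096588134765625, 88.22767639160156))
flange centre [ 563.73120066 -161.14652131  149.57756765] 13.472439495025327
dark [301.98106402 242.6122633 ] [ 286  223   35   42 1109]
knob top face [ 559.4 -174.7  125.4] 590 254.5
dark [391.77540107 233.82887701] [385 226  14  17 187]
knob top face [ 559.4 -172.3  125.8] 70 -11.8
```

```bash
cat >> h.py <<'E'
N=np.array([-.573,-.028,.819]); KN=np.array([565.3,-173.2,116.])
def T(deg,yaw=0): return R.from_euler("xyz",[np.pi,-np.radians(deg),np.radians(yaw)]) # tilt outward deg
E
python3 - <<'E'
from h import *
goto(KN+60*N,T(22))
print((T(22).as_matrix()[:,2]).round(2))
E
```

```text
t 1.77 pos [ 492.  -197.8  261.9] shift [ 0.649  0.382 -1.612] turn [-0.577  1.997 -0.37 ] rows>= 2.0
[ 0.37 -0.   -0.93]
```

Emit:
send_rows:
  series:
    - [85,[0,0,0],[-0.19,0.66,-0.12]]
    - [85,[0.16,0.1,-0.4],[-0.19,0.66,-0.12]]
    - [85,[0.16,0.1,-0.4],[-0.19,0.66,-0.12]]
    - [85,[0.16,0.1,-0.4],[0,0,0]]
    - [85,[0.16,0.1,-0.4],[0,0,0]]

```text
clock: 2.4
eef_pos: [532.6, -175.6, 170.3]
tool_rot: [-3.137, -0.373, 0.003]
force: [3.3, -0.2, 0.4]
width: 84.8
gripper_force: 0.0
```

```bash
python3 - <<'E'
from h import *
goto(KN+60*N,T(22)); print(sensors.read_state()["qpos"].round(2))
d=get_image("wrist"); save(d,"w2.png")
P=cloud(d); m=(np.linalg.norm(P-KN,axis=-1)<35)&(((P-KN)@N)>-15)&(d["img"].max(-1)<80); h=(P-KN)@N
print("knob",m.sum(),np.percentile(h[m],98).round(1),P[m&(h>np.percentile(h[m],98)-4)].mean(0).round(1),(P[m&(h>np.percentile(h[m],98)-4)].min(0)+P[m&(h>np.percentile(h[m],98)-4)].max(0))/2)
f=(np.linalg.norm(P-KN+23*N,axis=-1)<58)&(abs(h+23)<10)&(d["img"].min(-1)>90); q=P[f]
c=q.mean(0);V=np.linalg.svd(q-c,full_matrices=False)[2][2];V*=np.sign(V[2]); print("flange",f.sum(),c,V,((KN-c)@V))
E
```

```text
t 2.4 pos [ 532.6 -175.6  170.3] shift [-0.027  0.013 -0.086] turn [-0.047 -0.124 -0.055] rows>= 0.1
[ 0.24  0.52  0.15  2.16 -1.1   0.23 -0.16]
knob 2091 10.5 [ 559.9 -174.3  123.5] [ 559.66951127 -173.91941327  122.5532218 ]
flange 20698 [ 589.90697937 -173.22881357  103.35077784] [-0.56784431 -0.02594556  0.82272697] 24.37904183497143
```

View pics/w2.png

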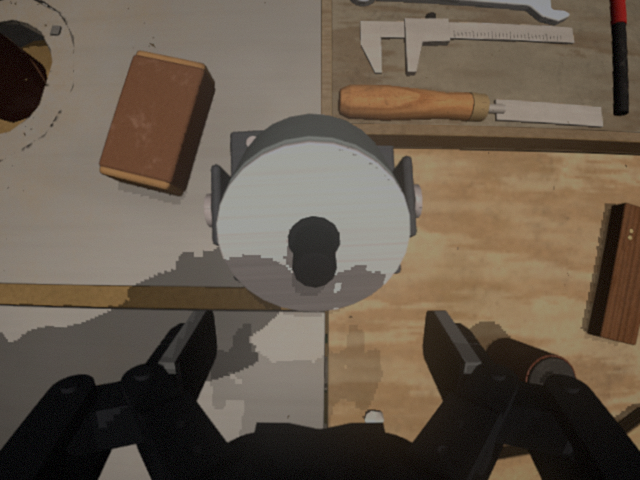

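The knob at about (315,250) lies midway between the fingers, and its measured point agrees with the estimate to about 1 mm. I'll descend along the lid's axis.

Emit:
send_rows:
  series:
    - [85,[0.17,0.01,-0.28],[0,-0.06,0]]
    - [85,[0.17,0.01,-0.28],[0,-0.06,0]]
    - [85,[0.09,0.01,-0.15],[0,0,0]]
    - [85,[0.09,0,-0.15],[0,0,0]]
    - [85,[0,0,0],[0,0,0]]

```text
clock: 3.08
eef_pos: [573.5, -178.3, 134.9]
tool_rot: [-3.125, -0.359, 0.002]
force: [-0.1, 0.4, -0.2]
width: 85.2
gripper_force: 0.0
```

```bash
python3 - <<'E'
from h import *
goto(KN+3*N,T(22)); s=sensors.read_state(); print(s["qpos"].round(2),s["force"])
E
```

```text
t 3.08 pos [ 573.5 -178.3  134.9] shift [-0.166  0.084 -0.274] turn [-0.176 -0.283 -0.093] rows>= 0.3
[ 0.24  0.63  0.13  2.07 -1.1   0.23 -0.18] [-0.05457465  0.4402698  -0.23632691]
```

Emit:
send_rows:
  series:
    - [85,[0,0,0],[-0.1,0.6,-0.05]]
    - [85,[0,0,0],[-0.1,0.6,0]]
    - [85,[-0.07,0.04,-0.1],[0,0,0]]
    - [85,[-0.07,0.04,-0.1],[0,0,0]]
    - [85,[0,0,0],[0,0,0]]

```text
clock: 3.7
eef_pos: [563.2, -173.2, 122.6]
tool_rot: [-3.141, -0.253, 0.002]
force: [-0.7, -0.2, 0.4]
width: 85.1
gripper_force: 0.0
```

```bash
python3 - <<'E'
from h import *
goto(KN+4*N,T(14)); s=sensors.read_state(); print(s["qpos"].round(2),s["force"])
E
```

```text
t 3.7 pos [ 563.2 -173.2  122.6] shift [-0.004 -0.001 -0.055] turn [-0.002  0.103 -0.018] rows>= 0.1
[ 0.05  0.67  0.36  2.03 -0.95  0.37 -0.37] [-0.65551293 -0.2268306   0.3556593 ]
```

Emit:
send_rows:
  series:
    - [85,[0,-0.01,-0.05],[0,0,0]]
    - [50,[0,0,0],[0,0,0]]
    - [18,[0,0,0],[0,0,0]]
    - [18,[0,0,0],[0,0,0]]
    - [18,[0,0,0],[0,0,0]]
    - [18,[0,0,0],[0,0,0]]
    - [18,[0,0,0],[0,0,0]]
    - [18,[0,0,0],[0,0,0]]

```text
clock: 4.7
eef_pos: [565.0, -173.8, 120.7]
tool_rot: [3.14, -0.255, 0.004]
force: [-2.8, 1.1, 4.1]
width: 22.3
gripper_force: 58.8
```

Emit:
send_rows:
  series:
    - [18,[-0.1,0,0.14],[0,0,0]]
    - [18,[-0.1,0,0.14],[0,0,0]]
    - [18,[-0.15,0,0.21],[0,0,0]]
    - [18,[-0.15,0,0.21],[0,0,0]]
    - [18,[0,0,0.6],[0,0,0]]
    - [18,[0,0,0.6],[0,0,0]]

```text
clock: 5.45
eef_pos: [533.9, -174.3, 235.8]
tool_rot: [3.14, -0.254, 0.002]
force: [0.5, 0.3, -1.4]
width: 22.3
gripper_force: 59.0
```

```bash
python3 - <<'E'
from h import *
s=sensors.read_state(); print(s["eef_pos"],s["tool_rot"],s["force"])
# lid-in-hand geometry
Rc=R.from_euler("xyz",s["tool_rot"]); print(Rc.inv().apply(N))
d=get_image("wrist"); save(d,"w3.png"); P=cloud(d)
rel=(P-s["eef_pos"]); f=(np.linalg.norm(rel+26*N,axis=-1)<62)&(abs(rel@N+26)<12)&(d["img"].min(-1)>60); q=P[f]
for _ in range(4):
    c=q.mean(0);V=np.linalg.svd(q-c,full_matrices=False)[2][2];V*=np.sign(V[2]); q=q[abs((q-c)@V)<3]
print(f.sum(),len(q),c,V,"below tcp",(s["eef_pos"]-c)@V, "tool-frame n",Rc.inv().apply(V))
goto([445,40,170],R.from_euler("xyz",s["tool_rot"]))
E
```

```text
[ 533.92625185 -174.25694017  235.81397492] [ 3.13992479e+00 -2.54254185e-01  2.39660896e-03] [ 0.49992788  0.31775848 -1.36368077]
[-0.3486442   0.02818909 -0.93676389]
29219 28968 [ 565.26819408 -175.12582377  222.99103052] [-0.57069638 -0.01769908  0.82097039] below tcp 28.398612302036682 tool-frame n [-0.34589516  0.01789594 -0.93810249]
t 5.5 pos [ 536.4 -175.8  240.4] shift [-1.523  3.597 -1.174] turn [0.027 0.089 0.01 ] rows>= 4.1
```

View pics/w3.png

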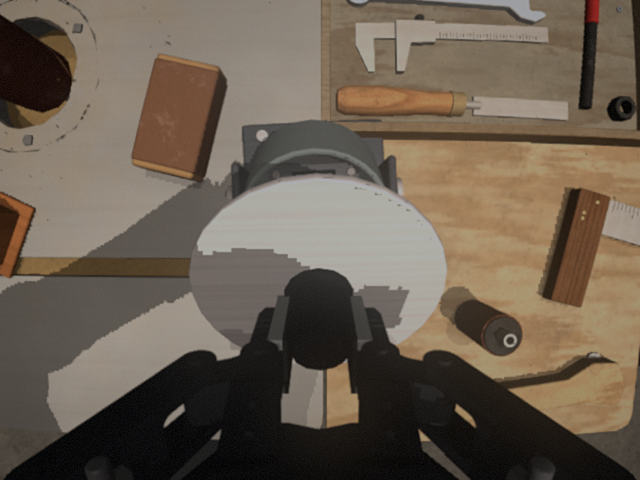

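The lid is gripped, with its disc centred around (320,265) and unslipped at about 35° tilt. The head below is open. I'll carry the lid to the free bench near (445, 40) while levelling it.

Emit:
send_rows:
  series:
    - [18,[-0.2,0.4,0],[-0.03,0.8,0]]
    - [18,[-0.2,0.45,0],[-0.04,0.9,0]]
    - [18,[-0.2,0.45,-0.1],[-0.04,0.9,0]]
    - [18,[-0.2,0.45,-0.2],[-0.04,0.9,0]]
    - [18,[-0.2,0.45,-0.2],[-0.04,0.9,0]]
    - [18,[-0.2,0.45,-0.2],[-0.04,0.9,0]]
    - [18,[-0.2,0.45,-0.2],[-0.04,0.9,0]]
    - [18,[-0.12,0.45,-0.2],[-0.04,0.8,0]]

```text
clock: 6.5
eef_pos: [443.4, 39.7, 168.6]
tool_rot: [3.114, 0.357, 0.002]
force: [0.9, -0.7, -0.8]
width: 21.8
gripper_force: 59.0
```

Emit:
send_rows:
  series:
    - [18,[0,0,-0.5],[0,0,0]]
    - [18,[0,0,-0.3],[0,0,0]]
    - [18,[0,0,0],[0,0,0]]
    - [18,[0,0,0],[0,0,0]]

```text
clock: 7.0
eef_pos: [444.2, 38.3, 121.2]
tool_rot: [3.114, 0.355, 0.001]
force: [-0.1, -0.5, -1.2]
width: 22.2
gripper_force: 59.1
```

```bash
python3 - <<'E'
from h import *
s=sensors.read_state(); print(s["qpos"].round(2),s["eef_pos"],s["tool_rot"],s["force"])
Rc=R.from_euler("xyz",s["tool_rot"]); n=Rc.apply([-.347,.023,-.937]); print("pred n",n)
d=get_image("wrist"); P=cloud(d)
rel=(P-s["eef_pos"]); f=(np.linalg.norm(rel+26*n,axis=-1)<62)&(abs(rel@n+26)<12)&(d["img"].min(-1)>50); q=P[f]
for _ in range(4):
    c=q.mean(0);V=np.linalg.svd(q-c,full_matrices=False)[2][2];V*=np.sign(V[2]); q=q[abs((q-c)@V)<3]
print(len(q),c,V,(s["eef_pos"]-c)@V)
b=(abs(P[...,2])<15)&(np.linalg.norm(rel[...,:2],axis=-1)<160)&(P[...,0]>400)&(np.linalg.norm(rel[...,:2],axis=-1)>70)&(P[...,0]<525); print("bench z",np.median(P[b][:,2]),b.sum())
E
```

```text
[-0.56  0.83  0.7   1.9  -0.54  1.01 -1.12] [444.18251921  38.25258911 121.23350464] [3.11441731e+00 3.54668306e-01 7.09801002e-04] [-0.13035987 -0.46936929 -1.22593447]
pred n [9.25509561e-05 2.46872299e-03 9.99450297e-01]
29014 [463.02512353  36.90860775  93.04420738] [-8.68007413e-05  8.37919220e-03  9.99964890e-01] 28.201204568055065
bench z -1.7764493620487372 58214
```

Emit:
send_rows:
  series:
    - [18,[0,0,-0.4],[0,0,0]]
    - [18,[0,0,-0.4],[0,0,0]]
    - [18,[0,0,-0.3],[0,0,0]]
    - [18,[0,0,-0.1],[0,0,0]]
    - [18,[0,0,-0.05],[0,0,0]]
    - [18,[0,0,0],[0,0,0]]

```text
clock: 7.8
eef_pos: [444.1, 38.8, 45.7]
tool_rot: [3.115, 0.355, 0.002]
force: [0.7, 0.3, -1.8]
width: 21.9
gripper_force: 59.1
```

Emit:
send_rows:
  series:
    - [18,[0,0,-0.03],[0,0,0]]
    - [18,[0,0,-0.03],[0,0,0]]
    - [18,[0,0,0],[0,0,0]]

```text
clock: 8.18
eef_pos: [443.7, 38.9, 41.8]
tool_rot: [3.115, 0.356, 0.002]
force: [-0.5, -0.0, -1.3]
width: 22.0
gripper_force: 59.1
```

Emit:
send_rows:
  series:
    - [18,[0,0,-0.02],[0,0,0]]
    - [18,[0,0,0],[0,0,0]]

```text
clock: 8.43
eef_pos: [443.9, 38.7, 40.8]
tool_rot: [3.115, 0.356, 0.002]
force: [-0.2, -0.6, 2.8]
width: 22.2
gripper_force: 59.5
```

Emit:
send_rows:
  series:
    - [24,[0,0,0],[0,0,0]]
    - [30,[0,0,0],[0,0,0]]
    - [50,[0,0,0],[0,0,0]]
    - [85,[0,0,0],[0,0,0]]
    - [85,[0,0,0],[0,0,0]]
    - [85,[0,0,0],[0,0,0]]

```text
clock: 9.18
eef_pos: [443.7, 38.9, 40.6]
tool_rot: [3.115, 0.356, 0.002]
force: [0.1, -0.7, 0.2]
width: 85.2
gripper_force: 0.0
```

Emit:
send_rows:
  series:
    - [85,[0,0,0.3],[0,0,0]]
    - [85,[0,0,0.5],[0,0,0]]
    - [85,[0,0,0.8],[0,0,0]]
    - [85,[0.2,0.3,0.8],[0,0,0]]
    - [85,[0.3,0.5,0.5],[0,0,0]]
    - [85,[0.3,0.5,0],[0,0,0]]
    - [85,[0.3,0.5,0],[0,0,0]]
    - [85,[0,0,0],[0,0,0]]

```text
clock: 10.18
eef_pos: [510.4, 149.5, 215.2]
tool_rot: [3.116, 0.355, 0.007]
force: [-0.1, -0.8, -0.7]
width: 84.7
gripper_force: 0.0
```

```bash
python3 - <<'E'
from h import *
import pickle
s=sensors.read_state(); print(s["qpos"].round(2),s["eef_pos"],s["tool_rot"],s["width"])
t=get_image("top"); P=cloud(t); f=(np.hypot(P[...,0]-444,P[...,1]-39)<65)&(P[...,2]>5)&(P[...,2]<25)&(t["img"].min(-1)>60); q=P[f]
if f.sum()>50:
  c=q.mean(0);V=np.linalg.svd(q-c,full_matrices=False)[2][2]; print("lid",f.sum(),c,V)
d=get_image("wrist"); save(d,"w4.png"); pickle.dump(d,open("w4.pkl","wb"))
E
```

```text
[-0.7   0.8   0.75  1.6  -0.5   1.34 -1.36] [510.39960408 149.4564485  215.15798535] [3.11614137 0.35470779 0.0069535 ] 84.67480964878439
lid 1841 [439.96492352  38.33059115  14.27473777] [-0.00291641 -0.00239626 -0.99999288]
```

View pics/w4.png

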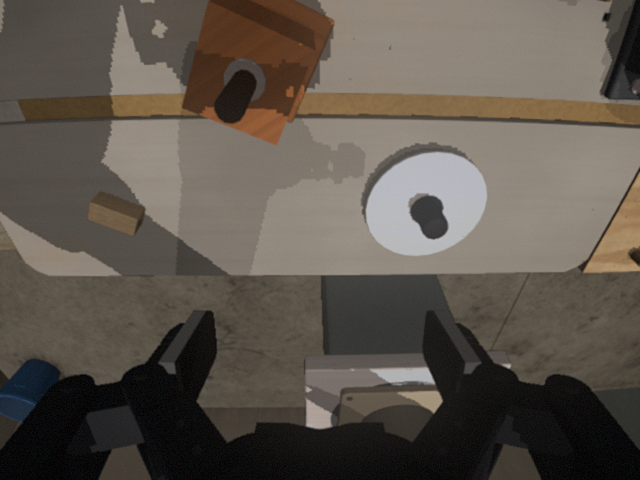

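The lid lies flat on the bench at about (430,205) and has been released. The stylus stands in its stand, with its handle top at about (232,108). Next I'll measure the stylus axis.

```bash
python3 - <<'E'
from h import *
import pickle
from scipy.optimize import least_squares
w=pickle.load(open("w4.pkl","rb"))
A=[]
for n,d in(("w",w),("top",get_image("top")),("side",get_image("side"))):
    P=cloud(d); m=(np.hypot(P[...,0]-574,P[...,1]-188)<25)&(P[...,2]>98)&(P[...,2]<160)
    q=P[m]; zt=np.percentile(q[:,2],98); print(n,m.sum(),"ztop",zt.round(1),q[q[:,2]>zt-2.5].mean(0).round(1),(q.min(0)+q.max(0))/2)
    s=q[(q[:,2]<zt-5)]
    r=least_squares(lambda c:np.hypot(s[:,0]-c[0],s[:,1]-c[1])-7,[574,188],loss="soft_l1"); print(" axis",r.x.round(1),r.cost.round(1))
    st=(abs(P[...,0]-574)<45)&(abs(P[...,1]-188)<45)&(abs(P[...,2]-88)<8); print(" standtop z",np.median(P[st][:,2]).round(1))
    if n!="w":
        g=(d["img"].max(-1)<75)&m; v,u=np.nonzero(g); A.append((d,(u.mean(),v.mean()))); print(A[-1][1])
    # dark blob top centre
E
```

```text
w 1429 ztop 142.5 [575.7 184.8 141.3] [575.62149177 184.78122798 120.99089499]
 axis [575.1 185.3] 13.9
 standtop z 87.5Traceback (most recent call last):
  File "<stdin>", line 8, in <module>
    return _quantile_unchecked(
        a, q, axis, out, overwrite_input, method, keepdims, weights)
    return _ureduce(a,
                    func=_quantile_ureduce_func,
    ...<5 lines>...
                    overwrite_input=overwrite_input,
                    method=method)
    r = func(a, **kwargs)
    result = _quantile(arr,
                       quantiles=q,
    ...<2 lines>...
                       out=out,
                       weights=wgt)
    slices_having_nans = np.isnan(arr[-1, ...])
                                  ~~~^^^^^^^^^
IndexError: index -1 is out of bounds for axis 0 with size 0
```

```bash
python3 - <<'E'
from h import *
goto([574.8,186,190],T(-20))
E
```

```text
t 10.38 pos [509.3 145.5 215.2] shift [ 1.092  0.675 -0.42 ] turn [ 0.301 -0.081 -0.106] rows>= 1.4
```

Emit:
send_rows:
  series:
    - [85,[0.4,0.23,-0.1],[0.1,-0.03,-0.03]]
    - [85,[0.4,0.23,-0.1],[0.1,-0.03,-0.04]]
    - [85,[0.29,0.22,-0.2],[0.1,-0.02,-0.04]]
    - [85,[0,0,0],[0,0,0]]
    - [85,[0,0,0],[0,0,0]]
    - [85,[0,0,0],[0,0,0]]

```text
clock: 11.12
eef_pos: [574.7, 186.9, 191.4]
tool_rot: [-3.141, 0.349, 0.001]
force: [-0.2, 0.3, 0.1]
width: 85.0
gripper_force: 0.0
```

```bash
python3 - <<'E'
from h import *
from scipy.optimize import least_squares
goto([574.8,186,118],T(-20)); print(sensors.read_state()["qpos"].round(2))
d=get_image("wrist"); save(d,"w5.png"); P=cloud(d); m=(np.hypot(P[...,0]-574,P[...,1]-188)<25)&(P[...,2]>98)&(P[...,2]<160)
q=P[m]; zt=np.percentile(q[:,2],98); print(m.sum(),zt,q[q[:,2]>zt-3].mean(0))
s=q[q[:,2]<zt-5]; print(least_squares(lambda c:np.hypot(s[:,0]-c[0],s[:,1]-c[1])-7,[575,186],loss="soft_l1").x)
c=(np.hypot(P[...,0]-574,P[...,1]-187)<14)&(P[...,2]>88)&(P[...,2]<97); print("collar",P[c].mean(0),c.sum())
E
```

```text
t 11.12 pos [574.7 186.9 191.4] shift [ 1.000e-03 -1.400e-02 -1.223e+00] turn [-0.006  0.002 -0.005] rows>= 1.2
[-0.65  0.91  0.71  1.4  -0.57  1.41 -1.42]
1544 142.11703242106842 [576.51474584 185.23243343 141.14410531]
[575.10726838 185.21454501]
collar [579.86623964 185.74745033  91.4370958 ] 685
```

View pics/w5.png

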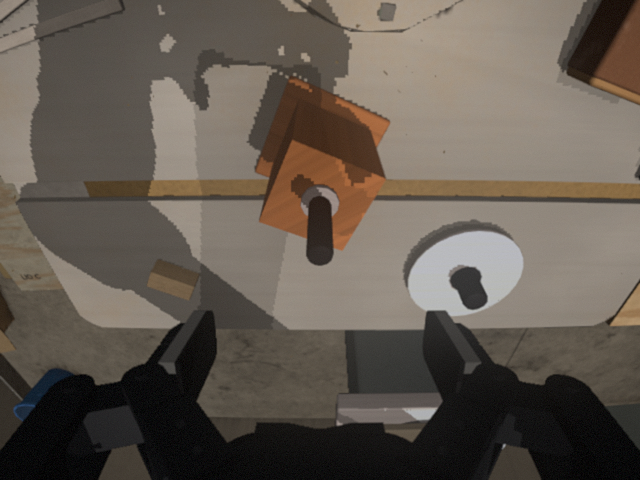

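The stylus handle end at (320,258) lies midway between the open fingers, so I'll descend and grip.

Emit:
send_rows:
  series:
    - [85,[0.01,-0.02,-0.4],[0,0,0]]
    - [85,[0,0,-0.4],[0,0,0]]
    - [85,[0,0,-0.3],[0,0,0]]
    - [85,[0,0,-0.12],[0,0,0]]
    - [85,[0,0,0],[0,0,0]]
    - [85,[0,0,0],[0,0,0]]

```text
clock: 11.92
eef_pos: [576.3, 186.4, 118.0]
tool_rot: [-3.141, 0.348, 0.002]
force: [1.0, -0.9, -0.3]
width: 85.1
gripper_force: 0.0
```

Emit:
send_rows:
  series:
    - [50,[0,0,0],[0,0,0]]
    - [25,[0,0,0],[0,0,0]]
    - [8,[0,0,0],[0,0,0]]
    - [8,[0,0,0],[0,0,0]]
    - [8,[0,0,0],[0,0,0]]
    - [8,[0,0,0],[0,0,0]]
    - [8,[0,0,0],[0,0,0]]

```text
clock: 12.8
eef_pos: [575.8, 186.5, 117.5]
tool_rot: [-3.141, 0.349, 0.002]
force: [0.5, -0.4, 3.2]
width: 12.3
gripper_force: 58.4
```

Emit:
send_rows:
  series:
    - [8,[0,0,0.1],[0,0,0]]
    - [8,[0,0,0.3],[0,0,0]]
    - [8,[0,0,0.5],[0,0,0]]
    - [8,[0,0,0.6],[0,0,0]]
    - [8,[0,0,0.4],[0,0,0]]
    - [8,[0,0,0],[0,0,0]]
    - [8,[0,0,0],[0,0,0]]

```text
clock: 13.68
eef_pos: [575.4, 186.6, 231.0]
tool_rot: [-3.14, 0.35, 0.002]
force: [-0.9, -0.8, -0.6]
width: 12.9
gripper_force: 58.4
```

```bash
python3 - <<'E'
from h import *
import pickle
s=sensors.read_state(); Rc=R.from_euler("xyz",s["tool_rot"]); p=s["eef_pos"]; print(p,s["tool_rot"])
for n in("side","wrist"):
    d=get_image(n); pickle.dump(d,open(n+"6.pkl","wb")); P=cloud(d)
    m=(np.hypot(P[...,0]-p[0],P[...,1]-p[1])<20)&(P[...,2]<p[2]-22)&(P[...,2]>p[2]-125)
    q=P[m]; print(n,m.sum())
    for a in range(-120,-20,10):
        k=q[(q[:,2]-p[2]>a)&(q[:,2]-p[2]<a+10)]
        if len(k): print(a,len(k),(k.mean(0)-p).round(1))
print(get_image("wrist")["depth"][400:,300:340].mean())
d=pickle.load(open("side6.pkl","rb")); 
X=np.array(d["world_to_cam"])@np.r_[p,1]; f=K(d); u,v=(X[:2]/X[2]*f+[d["cx"],d["cy"]]).astype(int); print(u,v)
cv2.imwrite("pics/s6.png",cv2.resize(d["img"][v-60:v+120,max(0,u-90):u+90,::-1],None,fx=3,fy=3))
E
```

```text
[575.36215654 186.57015592 231.03562641] [-3.14047910e+00  3.49689570e-01  1.95163924e-03]
side 187
-120 2 [  -1.6    4.7 -110.3]
-110 14 [  -1.8    5.5 -105. ]
-100 17 [ -1.6   5.3 -94.7]
-90 15 [ -1.8   4.9 -84.6]
-80 14 [ -1.7   4.9 -74.9]
-70 16 [ -2.    5.3 -65.1]
-60 15 [ -1.9   4.5 -55.4]
-50 17 [ -1.9   4.4 -45.1]
-40 19 [ -1.8   8.8 -33.5]
-30 58 [ -2.3   7.9 -27.3]
wrist 1860
-110 67 [   1.3   -1.7 -104.3]
-100 92 [  1.5  -1.6 -94.9]
-90 93 [  1.4  -1.6 -84.9]
-80 103 [  1.4  -1.5 -75. ]
-70 126 [  1.4  -1.4 -64.9]
-60 144 [  1.4  -1.7 -54.9]
-50 145 [  1.6  -1.6 -45.3]
-40 22 [  8.    0.3 -31. ]
-30 1068 [  5.4  -1.6 -26.5]
685.67554
328 220
```

View pics/s6.png

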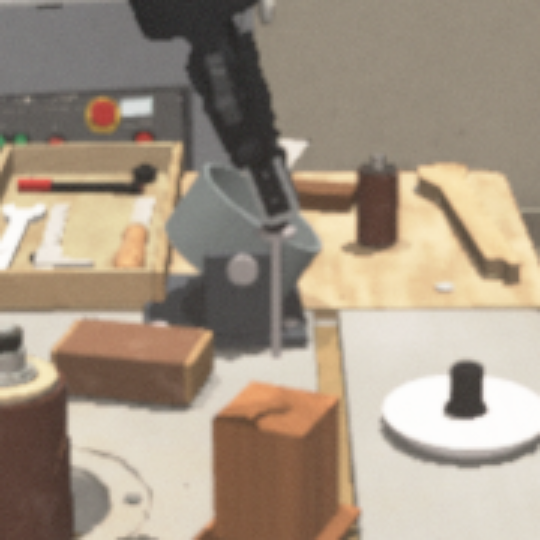

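The stylus is held upright and clear of the stand, with its tip at about (277,352) in this crop, and the head is open. Now I'll work out the approach to the hole.

```bash
cat >> h.py <<'E'
TIP=R.from_euler("xyz",[np.pi,.3497,.002]).inv().apply([-1.2,0,-110.3])  # tip in tool frame
AX=R.from_euler("xyz",[np.pi,.3497,.002]).inv().apply([0,0,1.])       # stylus z in tool frame
def press(tip,n=N):
    n=np.array(n)/np.linalg.norm(n); rv=np.cross([0,0,1],n); rv*=np.arccos(n[2])/np.linalg.norm(rv)
    Rt=R.from_rotvec(rv)*R.from_euler("xyz",[np.pi,.3497,.002]); goto(np.array(tip)-Rt.apply(TIP),Rt)
def stylus():
    s=sensors.read_state(); Rc=R.from_euler("xyz",s["tool_rot"]); return s["eef_pos"]+Rc.apply(TIP),Rc.apply(AX)
MO=KN-50*N
E
python3 - <<'E'
from h import *
press(MO+70*N)
d=get_image("top"); P=cloud(d); h=(P-MO)@N; r=np.linalg.norm((P-MO)-h[...,None]*N,axis=-1)
f=(abs(h)<6)&(r<38)&(r>10); q=P[f]
for _ in range(4):
    c=q.mean(0);V=np.linalg.svd(q-c,full_matrices=False)[2][2];V*=np.sign(V[2]);q=q[abs((q-c)@V)<2.5]
print("panel",len(q),c,V,(MO-c)@V)
g=d["img"].max(-1); m=(r<12); v,u=np.nonzero(m); print(u.min(),u.max(),v.min(),v.max())
print(g[v.min():v.max()+1,u.min():u.max()+1]); print(h[v.min():v.max()+1,u.min():u.max()+1].round(0).astype(int))
E
```

```text
t 13.82 pos [575.2 186.5 230.3] shift [-1.393 -6.056 -0.115] turn [ 3.360e-01 -7.008e+00  3.000e-03] rows>= 7.0
panel 526 [ 594.7196849  -171.83432113   76.2025375 ] [-0.58290471 -0.02444037  0.81217287] -0.4882455566964807
349 395 106 230
[[ 78  79  85 ...  88  86  91]
 [ 88  87  90 ...  87  89  92]
 [101  97  98 ...  89  88  91]
 ...
 [142 137 105 ...  81  82  84]
 [147 138 104 ...  82  83  85]
 [148 140 114 ...  82  82  83]]
[[-1121 -1111 -1109 ... -1092 -1102 -1114]
 [-1117 -1104 -1125 ... -1107 -1098 -1108]
 [-1112 -1118 -1109 ... -1101 -1100 -1112]
 ...
 [  -65   -63   -65 ...     0     0    -1]
 [  -64   -63   -64 ...     2     4     3]
 [  -62   -65   -60 ...    -1     0     2]]
```

Emit:
send_rows:
  series:
    - [8,[-0.17,-0.75,0.1],[0.04,-0.87,0]]
    - [8,[-0.17,-0.75,0.1],[0.04,-0.87,0]]
    - [8,[-0.17,-0.75,0.1],[0.04,-0.87,0]]
    - [8,[-0.17,-0.75,0],[0.04,-0.87,0]]
    - [8,[-0.17,-0.75,0],[0.04,-0.87,0]]
    - [8,[-0.17,-0.75,-0.1],[0.04,-0.87,0]]
    - [8,[-0.17,-0.75,-0.1],[0.04,-0.87,0]]
    - [8,[-0.17,-0.75,-0.1],[0.04,-0.87,0]]

```text
clock: 14.88
eef_pos: [493.5, -174.6, 231.0]
tool_rot: [-3.116, -0.26, 0.004]
force: [0.5, 1.4, -0.4]
width: 12.4
gripper_force: 58.4
```

Emit:
send_rows:
  series:
    - [8,[0,0,0],[0,0,0]]
    - [8,[0,0,0],[0,0,0]]

```text
clock: 15.12
eef_pos: [494.0, -173.2, 231.2]
tool_rot: [-3.114, -0.257, 0.002]
force: [-0.2, 1.4, -0.4]
width: 12.4
gripper_force: 58.5
```

```bash
python3 - <<'E'
from h import *
press(MO+70*N); print(sensors.read_state()["qpos"].round(2)); print(stylus())
E
```

```text
t 15.12 pos [ 494.  -173.2  231.2] shift [-0.04  -0.061 -0.129] turn [-0.003 -0.038  0.01 ] rows>= 0.1
[-0.07  0.45  0.61  2.1  -0.77  0.57 -0.47]
(array([ 555.95552762, -170.15860587,  139.91922037]), array([-0.57037341, -0.02770996,  0.82091798]))
```

Emit:
send_rows:
  series:
    - [8,[0.11,-0.02,-0.22],[0,-0.04,0]]
    - [8,[0.11,-0.01,-0.22],[0,0,0]]
    - [8,[0.12,-0.01,-0.23],[0,0,0]]
    - [8,[0,0,0],[0,0,0]]
    - [8,[0,0,0],[0,0,0]]
    - [8,[0,0,0],[0,0,0]]

```text
clock: 15.88
eef_pos: [514.6, -176.1, 191.6]
tool_rot: [-3.115, -0.263, 0.003]
force: [-0.2, 0.0, 0.3]
width: 12.5
gripper_force: 58.5
```

```bash
python3 - <<'E'
from h import *
import pickle
press(MO+30*N); t,a=stylus(); print(t,a)
for n in("wrist","side","top"):
    d=get_image(n); pickle.dump(d,open(n+"7.pkl","wb")); P=cloud(d); X=P-t; h=X@a; r=np.linalg.norm(X-h[...,None]*a,axis=-1)
    k=(r<10)&(h>3)&(h<75)
    if k.sum()>20:
        for lo in (0,25,50):
            kk=k&(h>=lo)&(h<lo+25); y=(X-h[...,None]*a)[kk]; print(n,"shank",lo,kk.sum(),y.mean(0).round(1) if kk.any() else '')
    H=(P-MO)@N; f=(abs(H)<5)&(np.linalg.norm(P-MO,axis=-1)<38); print(" panel",f.sum(),H[f].mean().round(2))
d=pickle.load(open("wrist7.pkl","rb"))
X=np.array(d["world_to_cam"])@np.r_[MO,1]; f=K(d); u,v=(X[:2]/X[2]*f+[d["cx"],d["cy"]]).astype(int); print(u,v)
cv2.imwrite("pics/w7.png",cv2.resize(d["img"][v-90:v+90,u-120:u+120,::-1],None,fx=3,fy=3,interpolation=cv2.INTER_CUBIC))
E
```

```text
t 15.88 pos [ 514.6 -176.1  191.6] shift [-0.     0.006 -0.016] turn [0.012 0.021 0.008] rows>= 0.0
[ 576.95595977 -173.16344966  100.67398487] [-0.57457165 -0.02669599  0.81801879]
wrist shank 0 187 [ 2.  -1.9  1.3]
wrist shank 25 279 [ 2.  -1.7  1.3]
wrist shank 50 302 [ 2.  -1.8  1.4]
 panel 7543 -1.1
side shank 0 19 [-1.9  5.8 -1.1]
side shank 25 25 [-1.9  5.  -1.2]
side shank 50 26 [-1.9  4.5 -1.2]
 panel 14 -1.95
top shank 0 13 [ 2.8 -0.   1.9]
top shank 25 12 [2.8 0.2 2. ]
top shank 50 12 [2.6 0.1 1.8]
 panel 683 0.28
315 176
```

View pics/w7.png

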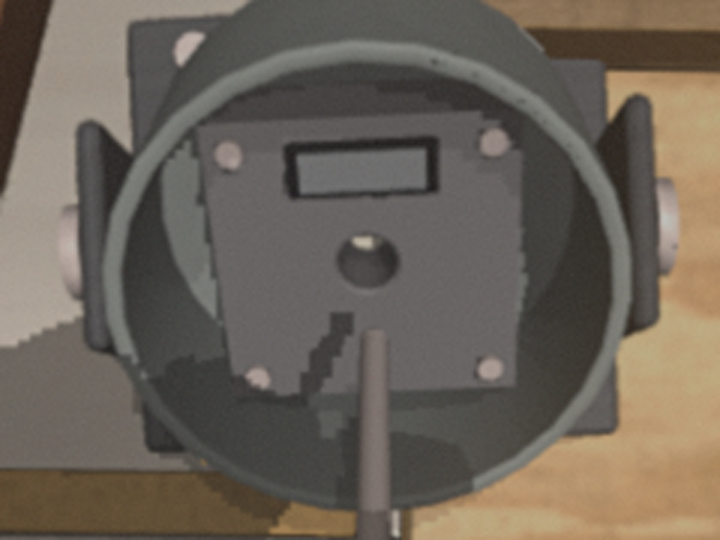

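The hole's mouth is at crop (368,262) and the stylus tip at (374,333). I'll compute the tip's offset from the hole's axis within this one camera.

```bash
python3 - <<'E'
from h import *
import pickle
t,a=stylus(); d=pickle.load(open("wrist7.pkl","rb")); 
u0,v0=195,86
P=cloud(d); H=(P-MO)@N; f=(abs(H+1)<5)&(np.linalg.norm(P-MO,axis=-1)<36)&(np.linalg.norm(P-MO,axis=-1)>10); q=P[f]
for _ in range(4):
    c=q.mean(0);V=np.linalg.svd(q-c,full_matrices=False)[2][2];V*=np.sign(V[2]);q=q[abs((q-c)@V)<2]
print("panel n",V,"off",(c-MO)@N,len(q))
def hit(u,v,c,n): o,r=ray(d,u,v); return o+r*((c-o)@n)/(r@n)
hole=hit(u0+368/3,v0+262/3,c,V); print("hole",hole,"vs MO",hole-MO)
# refine hole centroid via dark blob
g=d["img"].max(-1)[v0+70:v0+105,u0+105:u0+142]; print(g.min(),np.median(g)); 
# shank axis: centroids by depth, corrected 3mm away from the camera minus
X=P-t; h=X@a; perp=X-h[...,None]*a; r=np.linalg.norm(perp,axis=-1); k=(r<8)&(h>2)&(h<60)
o=np.linalg.inv(d["world_to_cam"])[:3,3]; e=o-t; e-=a*(e@a); e/=np.linalg.norm(e)
s=perp[k]; s=s-e*2.36; off=s.mean(0); print("axis offset",off,"max h, min h",h[(r<8)&(h>-8)&(h<60)].min())
rel=t+off-hole; print("tip-hole: along",rel@N,"lateral",rel-(rel@N)*N)
for n2 in("top7","side7"):
    D=pickle.load(open(n2+".pkl","rb")); PP=cloud(D); hh=(PP-MO)@N; 
    f=(abs(hh)<5)&(np.linalg.norm(PP-MO,axis=-1)<45); print(n2,f.sum(),(PP[f].min(0)+PP[f].max(0))/2-MO)
E
```

```text
panel n [-0.58229045 -0.0272088   0.8125254 ] off -1.2445348509273415 5999
hole [ 595.9934897  -173.00873868   74.92185028] vs MO [ 2.0434897  -1.20873868 -0.12814972]
44 104.0
axis offset [ 0.02539128 -1.84348705 -0.04271223] max h, min h 1.953360001550936
tip-hole: along 31.954315401803377 lateral [-0.65225047 -0.99966515 -0.48559695]
top7 801 [2.84722402 0.17121855 1.59884004]
side7 20 [ -3.71269165 -30.50238148  -3.31752459]
```

Emit:
send_rows:
  series:
    - [8,[0.12,0.02,-0.14],[0,0,0]]
    - [8,[0.11,0.01,-0.15],[0,0,0]]
    - [8,[0.1,0,-0.15],[0,0,0]]
    - [8,[0.1,0.01,-0.15],[0,0,0]]
    - [8,[0,0,0],[0,0,0]]
    - [8,[0,0,0],[0,0,0]]

```text
clock: 16.77
eef_pos: [540.2, -173.7, 155.7]
tool_rot: [-3.115, -0.262, 0.003]
force: [-0.5, 0.0, -0.9]
width: 12.6
gripper_force: 58.5
```

```bash
python3 - <<'E'
from h import *
t,a=stylus(); e=t-MO; print("along",e@N,"lat",e-(e@N)*N,"axis",a,sensors.read_state()["force"])
E
```

```text
along -13.379154607099665 lat [0.89925256 0.67413566 0.65013644] axis [-0.57389512 -0.0268019   0.8184901 ] [-0.47544195  0.04265258 -0.90698231]
```

Emit:
send_rows:
  series:
    - [8,[0.03,0,-0.04],[0,0,0]]
    - [8,[0.03,0,-0.04],[0,0,0]]
    - [8,[0.02,0,-0.03],[0,0,0]]
    - [8,[0,0,0],[0,0,0]]
    - [8,[0,0,0],[0,0,0]]

```text
clock: 17.4
eef_pos: [545.1, -173.6, 149.3]
tool_rot: [-3.115, -0.262, 0.003]
force: [-1.0, 0.8, 2.9]
width: 12.5
gripper_force: 58.6
```

Emit:
send_rows:
  series:
    - [8,[0.02,0,-0.03],[0,0,0]]
    - [8,[0,0,0],[0,0,0]]
    - [8,[0,0,0],[0,0,0]]

```text
clock: 17.77
eef_pos: [546.4, -173.5, 147.4]
tool_rot: [-3.115, -0.262, 0.003]
force: [-1.7, 0.4, 2.4]
width: 12.8
gripper_force: 58.6
```

Emit:
send_rows:
  series:
    - [8,[0.02,0,-0.03],[0,0,0]]
    - [8,[0,0,0],[0,0,0]]
    - [8,[0,0,0],[0,0,0]]

```text
clock: 18.15
eef_pos: [547.5, -173.5, 145.6]
tool_rot: [-3.115, -0.262, 0.003]
force: [-3.0, 1.3, 4.3]
width: 12.7
gripper_force: 58.9
```

Emit:
send_rows:
  series:
    - [8,[0.02,0,-0.03],[0,0,0]]
    - [8,[0,0,0],[0,0,0]]
    - [8,[0,0,0],[0,0,0]]

```text
clock: 18.52
eef_pos: [547.7, -173.8, 144.7]
tool_rot: [-3.114, -0.262, 0.002]
force: [-9.2, 0.6, 16.0]
width: 12.9
gripper_force: 60.6
```

The force rose to about 18 N at the end of travel, so the button is fully in. Now I'll withdraw along the axis.

Emit:
send_rows:
  series:
    - [8,[-0.08,0,0.12],[0,0,0]]
    - [8,[-0.14,-0.01,0.2],[0,0,0]]
    - [8,[-0.14,-0.01,0.2],[0,0,0]]
    - [8,[-0.14,-0.01,0.2],[0,0,0]]
    - [8,[-0.14,-0.01,0.2],[0,0,0]]
    - [8,[-0.14,0,0.2],[0,0,0]]
    - [8,[0,0.2,0.4],[0,0,0]]

```text
clock: 19.4
eef_pos: [500.4, -164.6, 235.4]
tool_rot: [-3.114, -0.26, 0.0]
force: [-0.1, -0.4, -0.8]
width: 12.5
gripper_force: 58.4
```

```bash
python3 - <<'E'
from h import *
goto([575.4,186.6,235],T(-20)); print(stylus())
E
```

```text
t 19.4 pos [ 500.4 -164.6  235.4] shift [ 1.25   5.853 -0.007] turn [-0.317  6.983  0.01 ] rows>= 7.0
(array([ 562.62220045, -161.7598299 ,  144.35541594]), array([-0.57283958, -0.02571648,  0.81926399]))
```

Emit:
send_rows:
  series:
    - [8,[0.16,0.73,0.1],[-0.04,0.87,0]]
    - [8,[0.16,0.73,0.1],[-0.04,0.87,0]]
    - [8,[0.16,0.73,0],[-0.04,0.87,0]]
    - [8,[0.16,0.73,0],[-0.04,0.87,0]]
    - [8,[0.16,0.73,0],[-0.04,0.87,0]]
    - [8,[0.15,0.73,0],[-0.04,0.87,0]]
    - [8,[0.15,0.73,-0.1],[-0.04,0.87,0]]
    - [8,[0.15,0.73,-0.1],[-0.04,0.87,0]]

```text
clock: 20.4
eef_pos: [577.0, 187.9, 235.6]
tool_rot: [3.141, 0.347, 0.002]
force: [0.8, 0.4, 0.1]
width: 12.1
gripper_force: 58.4
```

Emit:
send_rows:
  series:
    - [8,[0,0,0],[0,0,0]]
    - [8,[0,0,0],[0,0,0]]
    - [8,[0,0,0],[0,0,0]]

```text
clock: 20.78
eef_pos: [576.9, 184.9, 235.9]
tool_rot: [-3.141, 0.344, -0.001]
force: [0.2, 0.6, -0.5]
width: 12.3
gripper_force: 58.5
```

```bash
python3 - <<'E'
from h import *
import pickle
goto([575.6,186.5,235],R.from_euler("xyz",[np.pi,.3497,.002]))
t,a=stylus(); print(t,a); s=sensors.read_state(); p=s["eef_pos"]
for n in("side","wrist"):
    d=get_image(n); P=cloud(d)
    m=(np.hypot(P[...,0]-p[0],P[...,1]-p[1])<20)&(P[...,2]<p[2]-40)&(P[...,2]>max(p[2]-125,100)); q=P[m]
    for a in range(-120,-40,20):
        k=q[(q[:,2]-p[2]>a)&(q[:,2]-p[2]<a+20)]
        if len(k): print(n,a,len(k),(k.mean(0)-p).round(1))
    print("lowest",(q[:,2].min()-p[2]))
E
```

```text
t 20.77 pos [576.9 184.9 235.9] shift [-0.021  0.026 -0.015] turn [-0.001  0.06   0.03 ] rows>= 0.1
[576.22473484 184.93762599 125.60667164] [-5.20904738e-03 -9.24549121e-05  9.99986429e-01]
side -120 16 [  -1.3    5.5 -105.2]
side -100 31 [ -1.5   5.3 -89.8]
side -80 31 [ -1.5   4.9 -69.8]
side -60 31 [ -1.6   5.5 -49.6]
lowest -109.77345810667256
wrist -120 63 [   2.2   -1.6 -104. ]
wrist -100 184 [  2.2  -1.5 -89.8]
wrist -80 231 [  2.   -1.3 -69.5]
wrist -60 295 [  2.   -1.5 -49.9]
lowest -108.20269906131557
```

Emit:
send_rows:
  series:
    - [8,[-0.02,0.025,0],[0,0.06,0.03]]
    - [8,[0,0,-0.2],[0,0,0]]
    - [8,[0,0,-0.2],[0,0,0]]
    - [8,[0,0,-0.2],[0,0,0]]
    - [8,[0,0,-0.1],[0,0,0]]
    - [8,[0,0,-0.1],[0,0,0]]
    - [8,[0,0,0],[0,0,0]]
    - [8,[0,0,0],[0,0,0]]

```text
clock: 21.88
eef_pos: [576.0, 188.0, 187.3]
tool_rot: [-3.141, 0.35, 0.005]
force: [-0.8, -0.2, 0.3]
width: 12.8
gripper_force: 58.5
```

Emit:
send_rows:
  series:
    - [8,[0,-0.02,-0.05],[0,0,-0.03]]
    - [8,[0,0,-0.25],[0,0,0]]
    - [8,[0,0,-0.3],[0,0,0]]
    - [8,[0,0,-0.3],[0,0,0]]
    - [8,[0,0,-0.15],[0,0,0]]
    - [8,[0,0,0],[0,0,0]]
    - [8,[0,0,0],[0,0,0]]

```text
clock: 22.75
eef_pos: [576.1, 186.7, 124.4]
tool_rot: [-3.141, 0.35, 0.002]
force: [0.8, 0.4, -0.7]
width: 12.3
gripper_force: 58.5
```

Emit:
send_rows:
  series:
    - [8,[0,0,-0.05],[0,0,0]]
    - [8,[0,0,-0.04],[0,0,0]]
    - [8,[0,0,0],[0,0,0]]
    - [8,[0,0,0],[0,0,0]]

```text
clock: 23.25
eef_pos: [575.8, 186.8, 118.6]
tool_rot: [-3.141, 0.351, 0.002]
force: [0.1, -0.1, -0.5]
width: 12.4
gripper_force: 58.5
```

Emit:
send_rows:
  series:
    - [8,[0,0,-0.02],[0,0,0]]
    - [8,[0,0,0],[0,0,0]]
    - [8,[0,0,0],[0,0,0]]

```text
clock: 23.62
eef_pos: [575.9, 186.8, 117.5]
tool_rot: [-3.141, 0.351, 0.002]
force: [0.5, 0.4, 1.5]
width: 12.5
gripper_force: 59.2
```

Emit:
send_rows:
  series:
    - [16,[0,0,0],[0,0,0]]
    - [25,[0,0,0],[0,0,0]]
    - [50,[0,0,0],[0,0,0]]
    - [85,[0,0,0],[0,0,0]]
    - [85,[0,0,0],[0,0,0]]
    - [85,[0,0,0],[0,0,0]]
    - [85,[0,0,0],[0,0,0]]

```text
clock: 24.5
eef_pos: [575.8, 186.7, 117.4]
tool_rot: [-3.141, 0.351, 0.002]
force: [0.5, -0.3, -0.3]
width: 84.9
gripper_force: 0.0
```

Emit:
send_rows:
  series:
    - [85,[0,0,0.3],[0,0,0]]
    - [85,[0,0,0.5],[0,0,0]]
    - [85,[0,0,0.7],[0,0,0]]
    - [85,[-0.2,0,0.7],[0,0,0]]
    - [85,[-0.4,0,0.2],[0,0,0]]
    - [85,[0,0,0],[0,0,0]]
    - [85,[0,0,0],[0,0,0]]

```text
clock: 25.38
eef_pos: [540.2, 186.9, 261.5]
tool_rot: [-3.14, 0.35, 0.002]
force: [-0.2, 0.2, -0.2]
width: 84.8
gripper_force: 0.0
```

```bash
python3 - <<'E'
from h import *
s=sensors.read_state(); print(s["eef_pos"],s["force"],s["width"])
d=get_image("wrist"); save(d,"w9.png"); P=cloud(d); m=(np.hypot(P[...,0]-575,P[...,1]-187)<20)&(P[...,2]>98)&(P[...,2]<160)
q=P[m]; zt=np.percentile(q[:,2],98)
for lo,hi in((98,110),(110,125),(125,139)):
    k=q[(q[:,2]>lo)&(q[:,2]<hi)]; print(lo,len(k),k.mean(0).round(1))
print("ztop",zt)
E
```

```text
[540.15390209 186.9033712  261.52616081] [-0.22528834  0.2280623  -0.18055741] 84.82222430464988
98 99 [580.8 185.  104.3]
110 154 [580.9 184.9 117.7]
125 175 [580.7 185.  132.2]
ztop 142.53899914538894
```

View pics/w9.png

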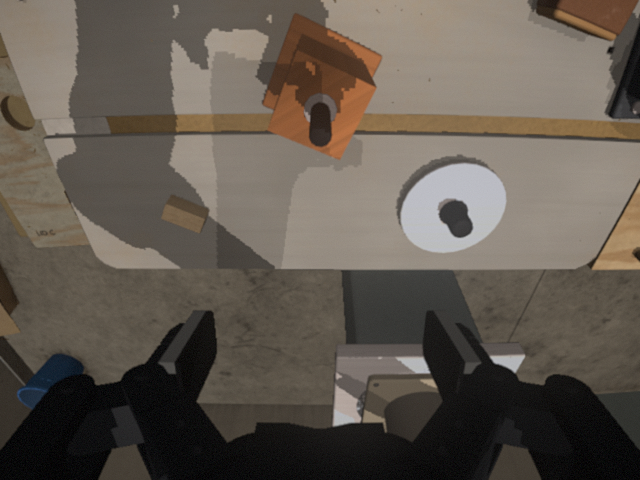

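The stylus is upright and seated in its stand, with its handle at (320,120) and its top at z of about 142.5. The lid lies flat at (453,207), and nothing touches the robot.

```bash
python3 -c "
from cell import ctrl
print(ctrl.finish_job())"
```

```text
the job is handed in; nothing more can be done
None
```

The job is handed in (no verdict came back): the lid is flat on the bench knob up, the button was pressed to its end stop (about 18 N measured), the stylus is back upright in its stand, and I saw no sign of a bystander being moved.

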